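# Jog the bolt spinner by its bayonet lid

## Robot

A 6-joint arm with a two-finger parallel gripper is mounted at the origin on the work surface. World frame = base frame: x ahead of the robot, y to its left, z up, the work surface at z = 0. Lengths are in m, angles in rad, forces in N, time in s.
With the tool pointing down it reaches from about 0.375 to 0.9 m from the base axis. Payload 3.1 kg.
Tool frame: the origin (TCP) lies between the finger pads; the fingertips stand 22 mm ahead of it and the grasp point (between the pads) lies 3 mm ahead of it; z points along the fingers, y is the line along which they close (so a half turn about z gives the same grasp; the last joint's range is limited). The gripper opens to 87 mm and grips with 3 to 60 N. Pads are 19 mm wide; open, the fingers measure 117 mm over their backs; the gripper's body (75 mm by 190 mm) begins 51 mm behind the grasp point.
Start: joints at [1.04, 0.527, 1.433, -0, 1.181, -0.178], TCP at [0.216, 0.586, 0.245] pointing down, gripper open.
Joint ranges: [-3.08, 3.08], [-0.75, 2.2], [0.22, 2.44], [-1.43, 4.57], [0, 2.65], [-2.85, 2.85]. Speed limits (rad/s): [2.79, 2.79, 3.14, 3.14, 3.14, 3.14].

## Interface

Orientations are given as a unit quaternion [x, y, z, w].
In Python, from plant import ctrl, vision, ticket gives the robot as it stands (ctrl), with the cameras (vision) and the job (ticket).
- The arm moves only by the tool shift_gripper, called as name(argument=value, ...) on one line, values as JSON. Schema: {"type":"object","properties":{"offsets":{"type":"array","items":{"type":"array","items":{"type":"array","items":{"type":"number"},"minItems":6,"maxItems":6},"minItems":1,"maxItems":12},"minItems":1,"maxItems":1},"aperture":{"type":"number"},"squeeze":{"type":"number"},"only":{"type":"string"},"quiet":{"type":"boolean"},"lines":{"type":"string"}},"required":["offsets"],"additionalProperties":false}. offsets is a list that holds a single list of rows (three levels of brackets), with 1 to 12 rows, each of 6 numbers: dx, dy, dz in shares of the most that a row can go, 1 being 50 mm, then a rotation vector rx, ry, rz in shares of 120 degrees (1.0 is 120 degrees); each row shifts and turns the commanded pose from where the row before left it, along the tool's axes as they then stand; what a row does not reach is not made up. A row lasts 1/10 s, in which the tool goes at most 0.05 m and 0.15 rad, less where a joint would pass 70% of its speed; a pose out of reach is approached as far as the arm can. aperture is the finger opening in m, set as the call begins (left out keeps the last). The fingers move at their own pace and stop on an object; squeeze is the grip in N (left out, the last holds). Time passes only in rows, so rows that do not move let the fingers close. The tool returns the time, the measured TCP pose, the force, the opening and the grip force at its end. only (a regular expression) keeps the lines of the reply that match it, lines (a string "A,B") keeps lines A to B, and quiet returns only ok. A shift or turn number past 1, either way, is cut back to 1. Input that does not fit is refused with a message, and nothing moves.
- ctrl.state(): the state, without advancing time (a new reading comes with each control period).
- vision.snapshot(name): name is "side" or "top" or "wrist"; returns a dict with "color" (384x512x3 uint8, red, green, blue), "fx", "fy", "cx", "cy" (pixels), "R" (3x3) and "t" (3): a world point X has camera coordinates R X + t. Camera axes: x right, y down, z forward; pixel columns grow to the right and rows downward; lengths in m; the calibration is good to about 2 mm. The wrist camera is an equidistant fisheye: a pixel r from the principal point sees the ray r / f radians off the axis. A picture is of the moment at which its call begins. There is no depth.
- ticket.job_done(): hands the job in; it is judged then, once.
The state is a dict: "time": time; "joint_pos": joint angles; "qd": joint speeds; "joint_torque": joint torques, N m; "eef_pos": TCP position; "orientation": TCP orientation; "contact_force": force on the tool from outside, world axes, zero at the start; "torque": the same for the moment, N m; "gripper_width": finger opening in m; "grip_force": force on a finger pad.
Only numpy, scipy, OpenCV 4.12 (cv2) and the standard library are available. Lean on these libraries where they do the work, as an engineer would, in place of code of your own. Each camera call takes 0.05 s, during which the arm holds its last target. There are 200 camera calls.

## Task

The drum of the parts spinner is loaded with washed bolts: first turn the speed selector to its green dot (slow), then set the bayonet lid on the drum collar with its lugs through the notches and twist it clockwise to the amber half-way mark, short of the lock click, so that the drum only jogs. The lid switch springs back if you let go, so finish while still gripping the lid's handle and holding it at the amber mark; never twist it into the click, and leave the red bin, the oil bottle and the spanner where they are.

Things in the scene. Friction and masses are not known exactly. Their poses are not given: they have to be found in the camera images.
- spinner: Bench spin-dryer for small parts, fixed: grey case 250 mm deep (x), 360 mm wide (y), 130 mm high, flat white top. Origin at the centre of its underside, x away from its front, z up; the front faces roughly to the robot (yaw to 0.25 rad). On top: drum collar (left, +y) and selector on a grey field (right, -y).
- collar (a point): Centre of the drum collar's top face, 152 mm above the bench; axes as the spinner's. Aluminium ring, 160 mm outside, standing 22 mm above the case top. The mouth is a 97 mm hole in a flange 6 mm thick, with two notches 34 mm wide, reaching 60 mm from the axis, centred on the point's +x and -x.
- white_mark (a point): White mark on the collar's top at the +x notch, 72 mm from the axis (another straight across): the lid is put on with its red marks at the white marks.
- amber_mark (a point): Amber mark on the collar's top, 72 mm from the axis, 37 degrees clockwise (seen from above) of the white mark; another straight across. Half-way: the jog. Hold the lid with its red marks here. The black marks at 69 degrees are the locked position.
- lid: Loose aluminium lid, about 0.3 kg, origin at the centre of its underside, same either way round. Spigot 92 mm diameter, 14 mm high, two lugs at its foot on +x and -x (18 mm wide, 6 mm high, to 54.5 mm from the axis), a red mark over each. Disc above: 124 mm, 8 mm thick. Seated, the disc rests on the collar's top, the origin 14 mm below point collar. The lugs turn under the flange with 2 mm play.
- lid_grip (a point): Centre of the lid's black bar handle, 44 mm above the lid's origin. Bar 80 mm long along x (in line with the lugs), 18 mm wide, from 22 to 56 mm above the origin; grip it across the width. For the lugs to enter the notches the bar lies along the spinner's x within about 0.12 rad. Axes as the lid's.
- lid_ring (a joint): Lid-switch ring under the flange, rad, clockwise positive, 0 at rest. The lugs of a seated lid meet it after about 0.1 rad of twist and push it along (reads about 0.1 less than the twist from white). Return spring 0.08 N m plus 0.25 N m/rad. Amber mark: 0.55. The lock click starts to resist at 0.86 (about 0.5 N m more), snaps over at 0.98, then stays locked; stop at 1.11.
- selector (a joint): Speed selector, rad, clockwise positive seen from above. Detents at 0 (white dot, off), 0.61 (green, slow), 1.22 (yellow, medium), 1.83 (red, fast); it snaps to the nearest, and takes about 0.09 N m to leave one. It starts at yellow or red.
- selector_grip (a point): On the selector's axis at gripping height, 152 mm above the bench, 22 mm above the case top. Black bar 44 mm long along the point's x, 13 mm wide, from 9 to 34 mm above the case top; white pointer line towards +x. The disc under the bar is 48 mm across.
- red_bin: Bystander: loose red picking bin of bolts, 165 x 105 x 78 mm high, beside the spinner, origin at the centre of its underside.
- oil_bottle: Bystander: yellow oil bottle, 56 mm diameter, 130 mm high, origin at the centre of its underside, to the right of the spinner, towards its rear.
- spanner: Bystander: steel spanner 170 mm long lying flat between robot and spinner, origin at its middle underneath.

How it is judged:
By the outcome, as a careful person would: the job done as asked, in the order asked, and still so for the second after the job is handed in, while the arm keeps its last pose, push and grip.
It also fails if it takes over 67 s, if anything falls off the work surface, if the arm or the gripper's body presses on something with over 40 N, if the wrist force passes 120 N, or if a joint passes its speed limit or range.

## Working session

There is one attempt and no reset: what is moved stays moved. The work goes in short steps, Python scripts to look and compute and a tool call to move; the robot and the scene stay as the last step left them, time stands still between calls to the robot, and variables do not carry over. Pictures are saved under pics/ and viewed, at most 10 in all, crops included, and the job is handed in when it is done.

```bash
ls; mkdir -p pics
```

Create h.py:
```python
import numpy as np, cv2
from plant import ctrl, vision, ticket
from scipy.spatial.transform import Rotation as Rn
def snap(n,save=None):
    s=vision.snapshot(n); s={k:(np.array(v) if k in("R","t","color") else v) for k,v in s.items()}
    if save: cv2.imwrite(f"pics/{save}.png",s["color"][:,:,::-1])
    np.savez(f"/tmp/{save or n}.npz",**s); return s
def load(n): 
    d=np.load(f"/tmp/{n}.npz"); return {k:d[k] for k in d.files}
def ray(s,p,fish=False):
    a=np.array([(p[0]-s["cx"])/s["fx"],(p[1]-s["cy"])/s["fy"]])
    if fish:
        r=np.linalg.norm(a); d=np.r_[a/max(r,1e-9)*np.sin(r),np.cos(r)]
    else: d=np.r_[a,1.]
    R=s["R"]; return -R.T@s["t"],R.T@(d/np.linalg.norm(d))
def plane(s,p,z,fish=False):
    o,d=ray(s,p,fish); return o+d*(z-o[2])/d[2]
def tri(rays):
    A=np.zeros((3,3));b=np.zeros(3)
    for o,d in rays:
        P=np.eye(3)-np.outer(d,d);A+=P;b+=P@o
    x=np.linalg.solve(A,b); return x,[np.linalg.norm((np.eye(3)-np.outer(d,d))@(x-o)) for o,d in rays]
def proj(s,X,fish=False):
    c=s["R"]@X+s["t"]
    if fish:
        r=np.arctan2(np.hypot(c[0],c[1]),c[2]);u=c[:2]/np.hypot(c[0],c[1])*r
    else:u=c[:2]/c[2]
    return u*[s["fx"],s["fy"]]+[s["cx"],s["cy"]]
```

Run:
```python
from h import *
a=[snap(n,n+"0") for n in("top","side","wrist")]
im=np.hstack([a[0]["color"],a[1]["color"]])
for s in a: print(-s["R"].T@s["t"],s["fx"],s["R"][2])
print(ctrl.state())
```

```text
pics
plant.py
[0.32471318 0.01529114 1.19677752] 362.47842216574264 [ 0.1682485  -0.0112545  -0.98568036]
[ 0.05932556 -0.83052855  0.73743086] 404.1061914538801 [ 0.40413081  0.73011369 -0.55101025]
[0.15493866 0.60904102 0.38276288] 297.3186396354542 [ 0.22642908 -0.08422527 -0.97037929]
{'time': 0.15, 'joint_pos': array([ 1.03946880e+00,  5.28284361e-01,  1.43357979e+00, -1.26850339e-05,
        1.18139484e+00, -1.78530143e-01]), 'qd': array([-0.00014165,  0.00077629, -0.00368623,  0.00096639, -0.00095838,
       -0.00032904]), 'joint_torque': array([ 5.56555806e-04, -4.40429771e+01, -1.76843673e+01,  6.33448153e-02,
        5.52179141e-02, -7.47372724e-05]), 'eef_pos': array([0.21568294, 0.58606127, 0.24378587]), 'orientation': array([ 1.75482862e-01,  9.84482133e-01, -7.83276136e-04, -2.84045496e-04]), 'contact_force': array([-0.7094474 , -0.11163251, -0.06746765]), 'torque': array([ 0.02685813, -0.04789363,  0.01179131]), 'grip_force': 0.0, 'gripper_width': 0.0869159257219493}
```

View pics/top0.png

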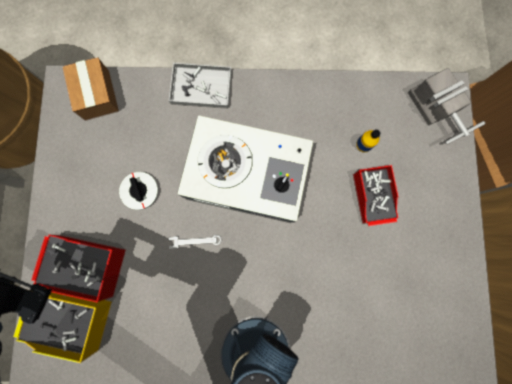

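View pics/side0.png

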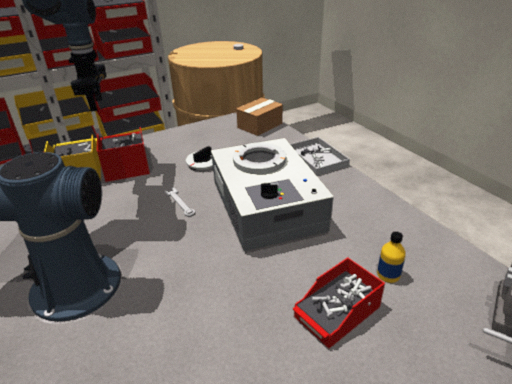

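The top view shows the lid at about (138,190), the collar at (225,161), the selector at (283,183), the red bin at (377,195), the bottle at (369,140) and the spanner at (195,241). Next I'll enlarge the areas that matter.

Run:
```python
from h import *
t=load("top0");s=load("side0")
z=lambda c,x0,y0,x1,y1,w,h:cv2.resize(c[y0:y1,x0:x1],(w,h),interpolation=cv2.INTER_CUBIC)
im=np.vstack([np.hstack([z(t["color"],185,120,265,200,400,300*4//3*0+300),z(t["color"],250,150,320,210,400,300)]),
 np.hstack([z(t["color"],110,165,170,215,400,300),z(s["color"],180,130,320,210,400,300)])])
cv2.imwrite("pics/c1.png",im[:,:,::-1])
for n,p,h in(("collar",(225,161),.152),("sel",(283,183),.164),("lid",(138,190),.056),("bin",(377,195),.04),("bottle",(369,140),.06),("spanner",(195,241),0)):print(n,plane(t,p,h).round(3))
```

```text
collar [0.574 0.098 0.152]
sel [ 0.508 -0.073  0.164]
lid [0.499 0.379 0.056]
bin [ 0.495 -0.388  0.04 ]
bottle [ 0.673 -0.363  0.06 ]
spanner [0.342 0.201 0.   ]
```

View pics/c1.png

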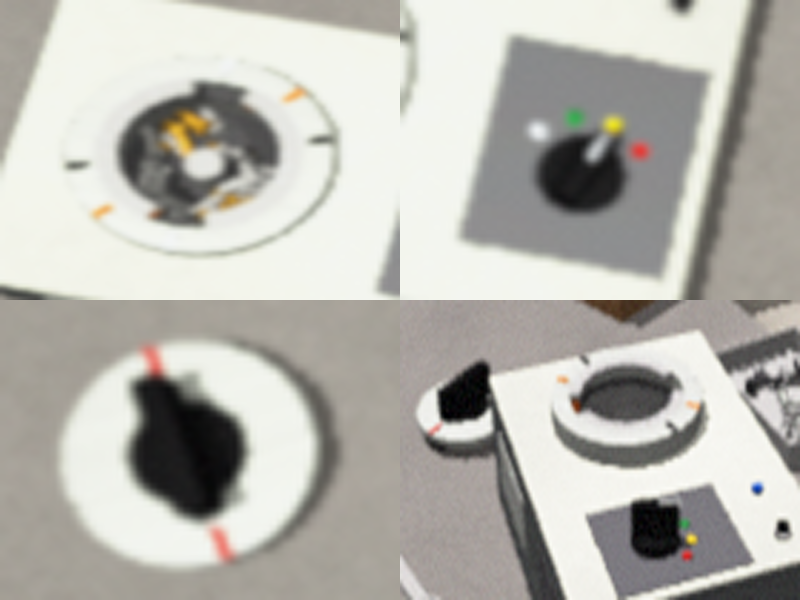

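The selector is at yellow and the spinner's yaw is about −0.22. The lid lies with its bar at about +0.33 rad. I'll go to a first wrist viewpoint between the lid and the collar.

Add to h.py:
```python
def to(pos=None,yaw=None):
    "tool-frame shift and rotvec from measured pose to a downward tool whose y axis (closing line) has the given world yaw"
    s=ctrl.state();R=Rn.from_quat(s["orientation"]);p=s["eef_pos"]
    M=R.as_matrix();y0=np.arctan2(M[1,1],M[0,1])
    yaw=y0 if yaw is None else yaw
    c,k=np.cos(yaw),np.sin(yaw);T=Rn.from_matrix(np.array([[-k,c,0],[c,k,0],[0,0,-1.]]))
    pos=p if pos is None else np.array(pos)
    print("t",round(s["time"],2),"pos",p.round(4),"yaw",round(y0,4),"shift",(M.T@(pos-p)).round(4),"rot",(R.inv()*T).as_rotvec().round(4),
     "F",s["contact_force"].round(1),"M",s["torque"].round(2),"w",round(s["gripper_width"],4),"g",round(s["grip_force"],1),"j",s["joint_pos"].round(2))
```

Run:
```python
from h import *
to([.43,.25,.34])
t=load("top0")
# top-view angle of marks
c=plane(t,(185+200/5,120+157/3.75),.152)
for n,p in(("amb1",(185+293/5,120+96/3.75)),("amb2",(185+103/5,120+211/3.75)),("blk1",(185+319/5,120+140/3.75)),("blk2",(185+78/5,120+165/3.75))):
    print(n,plane(t,p,.152).round(4))
```

```text
t 0.15 pos [0.2157 0.5861 0.2438] yaw 1.218 shift [-0.3172 -0.2415 -0.0959] rot [-0.0016 -0.0003 -0.    ] F [-0.7 -0.1 -0.1] M [ 0.03 -0.05  0.01] w 0.0869 g 0.0 j [ 1.04  0.53  1.43 -0.    1.18 -0.18]
amb1 [0.6222 0.0438 0.152 ]
amb2 [0.5277 0.1535 0.152 ]
blk1 [0.5865 0.0278 0.152 ]
blk2 [0.5644 0.1695 0.152 ]
```

The rows are not in the units I measure in: shifts go in shares of 50 mm and turns go in shares of 120 degrees. I convert before sending: -0.032 m is -0.64, -0.024 m is -0.48.

shift_gripper(offsets=[[[-0.6, -0.48, -0.2, 0, 0, 0], [-0.64, -0.48, -0.2, 0, 0, 0], [-0.64, -0.48, -0.2, 0, 0, 0], [-0.64, -0.48, -0.2, 0, 0, 0], [-0.64, -0.48, -0.2, 0, 0, 0], [-0.64, -0.48, -0.2, 0, 0, 0], [-0.64, -0.48, -0.2, 0, 0, 0], [-0.64, -0.48, -0.2, 0, 0, 0], [-0.64, -0.48, -0.2, 0, 0, 0], [-0.64, -0.48, -0.12, 0, 0, 0], [0, 0, 0, 0, 0, 0], [0, 0, 0, 0, 0, 0]]], aperture=0.087)

```text
time: 1.35
eef_pos: [0.4315, 0.2508, 0.3404]
orientation: [0.177, 0.984, 0.0, -0.0]
contact_force: [0.0, 0.1, 0.1]
gripper_width: 0.0869
grip_force: 0.0
```

Run:
```python
from h import *
s=snap("wrist","w1"); to([.44,-.05,.32],.97)
print([proj(s,np.array(X),True).round(0) for X in((.499,.379,.03),(.575,.0987,.152),(.508,-.073,.15))])
```

```text
t 1.4 pos [0.4308 0.2515 0.3402] yaw 1.2173 shift [-0.113  -0.2796  0.0201] rot [-0.0004 -0.0014  0.2473] F [-0.5 -0.9 -0.3] M [-0.01 -0.03 -0.06] w 0.0871 g 0.0 j [ 0.3   0.25  1.61  0.    1.28 -0.91]
[array([347., 171.]), array([189., 309.]), array([ 77., 294.])]
```

View pics/w1.png

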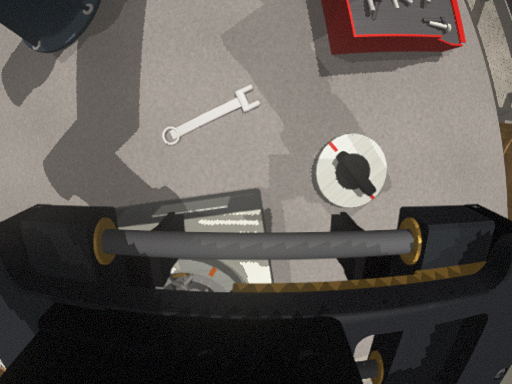

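The wrist picture shows the lid at (352,171) with red marks at about (333,146) and (374,196). The gripper hides everything below row 205, so a viewpoint has to lie beyond the object.

Run:
```python
from h import *
to([.59,0,.35],.97)
def marks(s,x0,y0,x1,y1,fish):
    c=s["color"][y0:y1,x0:x1].astype(int); m=((c[:,:,0]-c[:,:,1]>45)&(c[:,:,0]-c[:,:,2]>45)).astype(np.uint8)
    n,l,st,ce=cv2.connectedComponentsWithStats(m); o=[(ce[i]+[x0,y0],st[i,4]) for i in range(1,n) if st[i,4]>3]; print(o); return [a for a,_ in o]
w,t,sd=load("w1"),load("top0"),load("side0")
A=marks(w,310,125,395,215,1);B=marks(t,115,168,162,212,0);C=marks(sd,180,140,218,172,0)
for a in A:
  for b in B: print(a.round(),b.round(),*[np.round(v,4) for v in tri([ray(w,a,1),ray(t,b)])], plane(w,a,.022,1).round(4),plane(t,b,.022).round(4))
```

```text
t 1.4 pos [0.4308 0.2515 0.3402] yaw 1.2173 shift [-0.2364 -0.1808 -0.0101] rot [-0.0004 -0.0014  0.2473] F [-0.5 -0.9 -0.3] M [-0.01 -0.03 -0.06] w 0.0871 g 0.0 j [ 0.3   0.25  1.61  0.    1.28 -0.91]
[(array([332.86363636, 146.27272727]), np.int32(44)), (array([372.11764706, 196.47058824]), np.int32(17))]
[(array([132.54545455, 174.72727273]), np.int32(11)), (array([142.8, 205.3]), np.int32(10))]
[(array([191.66666667, 164.16666667]), np.int32(6))]
[333. 146.] [133. 175.] [0.4372 0.2923 0.3789] [0.0472 0.0472] [0.4552 0.3704 0.022 ] [0.555  0.4107 0.022 ]
[333. 146.] [143. 205.] [0.4537 0.3687 0.0293] [0.0002 0.0002] [0.4552 0.3704 0.022 ] [0.4544 0.3708 0.022 ]
[372. 196.] [133. 175.] [0.5522 0.4064 0.0366] [0.0005 0.0005] [0.5584 0.4113 0.022 ] [0.555  0.4107 0.022 ]
[372. 196.] [143. 205.] [0.418  0.2895 0.3585] [0.0197 0.0197] [0.5584 0.4113 0.022 ] [0.4544 0.3708 0.022 ]
```

Converted, -0.034 m is -0.68, -0.026 m is -0.52, 0.12 rad / 2.0944 = 0.0573.

shift_gripper(offsets=[[[-0.68, -0.52, -0.04, 0, 0, 0], [-0.68, -0.52, -0.04, 0, 0, 0], [-0.68, -0.52, -0.04, 0, 0, 0], [-0.68, -0.52, -0.04, 0, 0, 0], [-0.68, -0.52, -0.04, 0, 0, 0], [-0.68, -0.52, 0, 0, 0, 0], [-0.64, -0.5, 0, 0, 0, 0], [0, 0, 0, 0, 0, 0.0573], [0, 0, 0, 0, 0, 0.0606], [0, 0, 0, 0, 0, 0], [0, 0, 0, 0, 0, 0]]])

```text
time: 2.5
eef_pos: [0.5899, 0.0015, 0.3501]
orientation: [0.293, 0.956, 0.0, -0.001]
contact_force: [-0.5, 0.1, -1.1]
gripper_width: 0.0868
grip_force: 0.0
```

Run:
```python
from h import *
s=snap("wrist","w2"); to()
print([proj(s,np.array(X),True).round(0) for X in((.575,.0987,.152),(.508,-.073,.15))])
```

```text
t 2.55 pos [0.59   0.0014 0.3503] yaw 0.9752 shift [0. 0. 0.] rot [-0.0002 -0.0007 -0.    ] F [ 0.3 -0.  -0.3] M [ 0.01  0.   -0.01] w 0.0868 g 0.0 j [-0.19  0.38  1.39  0.    1.38 -1.16]
[array([320., 115.]), array([165., 151.])]
```

View pics/w2.png

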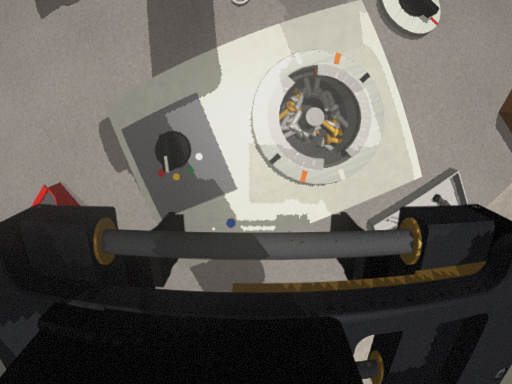

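The second wrist picture shows the selector at (173,150) with its pointer line near (167,163). The dots are red (162,173), yellow (176,176), green (190,171) and white (199,157). The ambers are at (337,58) and (304,176), and the collar centre is near (318,117).

Create m.py:
```python
from h import *
from scipy.optimize import least_squares
def cen(s,win,f,amin=3):
    x0,y0,x1,y1=win;c=s["color"][y0:y1,x0:x1].astype(int);m=f(c[:,:,0],c[:,:,1],c[:,:,2]).astype(np.uint8)
    n,l,st,ce=cv2.connectedComponentsWithStats(m); return [(ce[i]+[x0,y0],int(st[i,4])) for i in range(1,n) if st[i,4]>=amin]
red=lambda r,g,b:(r-g>60)&(r-b>50)&(g<90)
yel=lambda r,g,b:(r-b>60)&(g-b>50)&(abs(r-g)<70)&(r>110)
grn=lambda r,g,b:(g-r>40)&(g-b>20)
amb=lambda r,g,b:(r-b>80)&(r-g>40)&(g>70)
wht=lambda r,g,b:(np.minimum(np.minimum(r,g),b)>135)
```

Run:
```python
from m import *
w,t=load("w2"),load("top0")
W=(145,125,210,190);T=(255,155,310,205)
for n,f in(("red",red),("yel",yel),("grn",grn),("wht",wht)):
    print(n,[(a.round(1).tolist(),k,plane(w,a,.13,1).round(4).tolist()) for a,k in cen(w,W,f)],[(a.round(1).tolist(),k,plane(t,a,.13).round(4).tolist()) for a,k in cen(t,T,f,1) if k<60])
A=cen(w,(250,45,385,190),amb,6);B=cen(t,(195,130,258,195),amb,2)
print([(a.round(1).tolist(),k,plane(w,a,.152,1).round(4).tolist()) for a,k in A]);print([(a.round(1).tolist(),k,plane(t,a,.152).round(4).tolist()) for a,k in B])
# dark knob
drk=lambda r,g,b:(r+g+b<130)
for s,win,fi in((w,W,1),(t,(268,165,300,200),0)):
  for a,k in cen(s,win,drk,20): print("knob",a.round(1),k,(plane(s,a,.164,1) if fi else plane(s,a,.164)).round(4))
z=lambda s,x0,y0,x1,y1:cv2.resize(s["color"][y0:y1,x0:x1],(400,400),interpolation=cv2.INTER_CUBIC)
cv2.imwrite("pics/c2.png",np.hstack([z(w,145,125,205,185),z(t,262,163,302,203)])[:,:,::-1])
```

```text
red [([160.7, 172.7], 31, [0.5246, -0.1014, 0.13])] [([291.5, 179.5], 4, [0.5255, -0.1009, 0.13])]
yel [([175.9, 176.4], 38, [0.54, -0.0875, 0.13])] [([286.9, 174.6], 11, [0.5402, -0.0872, 0.13])]
grn [([190.3, 170.1], 30, [0.5443, -0.0672, 0.13])] [([280.0, 173.0], 9, [0.545, -0.0664, 0.13])]
wht [([198.3, 127.1], 7, [0.5069, -0.0275, 0.13]), ([205.6, 132.0], 87, [0.517, -0.0236, 0.13]), ([194.8, 130.4], 5, [0.5076, -0.0333, 0.13]), ([198.3, 133.7], 3, [0.5135, -0.0321, 0.13]), ([208.3, 147.0], 3, [0.534, -0.0314, 0.13]), ([198.6, 156.1], 63, [0.5362, -0.048, 0.13]), ([165.8, 163.0], 30, [0.5186, -0.0881, 0.13])] [([284.0, 179.2], 10, [0.5262, -0.0784, 0.13])]
[([337.0, 57.9], 54, [0.5297, 0.1541, 0.152]), ([292.0, 108.8], 8, [0.5515, 0.0761, 0.152]), ([330.9, 127.5], 52, [0.5938, 0.1025, 0.152]), ([334.5, 139.7], 19, [0.6081, 0.0986, 0.152]), ([303.2, 175.9], 58, [0.6238, 0.0446, 0.152])]
[([243.5, 145.0], 6, [0.6241, 0.0441, 0.152]), ([222.3, 153.2], 19, [0.598, 0.1066, 0.152]), ([204.8, 175.8], 5, [0.5291, 0.1559, 0.152])]
knob [172.7 152.9] 269 [ 0.5159 -0.0623  0.164 ]
knob [161.2 149.6] 118 [ 0.5048 -0.0714  0.164 ]
knob [281. 185.] 126 [ 0.5025 -0.0667  0.164 ]
```

View pics/c2.png

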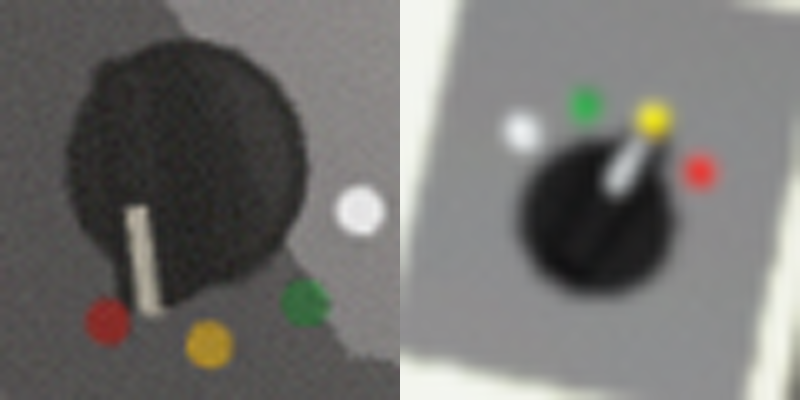

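Run:
```python
from m import *
w,t=load("w2"),load("top0")
D={"r":((160.7,172.7),(291.7,179.6)),"y":((175.9,176.4),(286.9,174.6)),"g":((190.3,170.1),(280,173)),"w":((198.6,156.1),(274.2,175.9)),"ptr_in":((165.6,156.5),(283.5,181.5)),"ptr_out":((167.5,171.8),(287,175.3)),"amb1":((337,57.9),(204.8,175.8)),"amb2":((303.2,175.9),(243.5,145))}
X={}
for k,(a,b) in D.items():
    X[k],e=tri([ray(w,a,1),ray(t,b)]); print(k,X[k].round(4),np.round(e,4))
P=np.array([X[k][:2] for k in"wgyr"]);A=np.array([0,.61,1.22,1.83])
f=lambda v:(v[:2]+v[2]*np.c_[np.cos(v[3]-A),np.sin(v[3]-A)]-P).ravel()
r=least_squares(f,[.51,-.07,.035,-.2]);print("axis",r.x.round(4),"res",np.abs(r.fun).max().round(4))
for s,fi in((w,1),(t,0)):
  q=[plane(s,D[k][1-fi],.164,fi) for k in("ptr_in","ptr_out")];d=q[1]-q[0];print("ptr",q[0].round(4),q[1].round(4),np.arctan2(d[1],d[0]))
c=(X["amb1"]+X["amb2"])/2;d=X["amb2"]-X["amb1"];print("collar",c.round(4),"yaw",np.arctan2(d[1],d[0])+np.radians(37), np.linalg.norm(d)/2)
```

```text
r [ 0.5248 -0.1012  0.131 ] [0.0003 0.0003]
y [ 0.54   -0.087   0.1315] [0. 0.]
g [ 0.5442 -0.0661  0.1334] [0. 0.]
w [ 0.5363 -0.049   0.1266] [0.0003 0.0003]
ptr_in [ 0.514  -0.0744  0.1571] [0.0003 0.0003]
ptr_out [ 0.5309 -0.0835  0.1596] [0.0017 0.0017]
amb1 [0.5299 0.1564 0.1464] [0.0004 0.0004]
amb2 [0.6228 0.0443 0.1562] [0.0003 0.0003]
axis [ 0.5104 -0.0704  0.0339  0.7076] res 0.0009
ptr [ 0.5143 -0.0718  0.164 ] [ 0.5297 -0.0807  0.164 ] -0.5239579638376358
ptr [ 0.5129 -0.074   0.164 ] [ 0.5314 -0.0842  0.164 ] -0.5057346104049216
collar [0.5763 0.1003 0.1513] yaw -0.23289799545570566 0.07294375063090085
```

The selector axis is at (0.510, −0.070). The pointer heads −0.51, which is yellow, and green is +0.61 counter-clockwise from it. I'll move over it with the closing line at yaw 1.06.

Run:
```python
from h import *
to([.5104,-.0704,.20],1.06)
```

```text
t 2.55 pos [0.59   0.0014 0.3503] yaw 0.9752 shift [ 0.0255 -0.104   0.1503] rot [-0.0002 -0.0008 -0.0848] F [ 0.3 -0.  -0.3] M [ 0.01  0.   -0.01] w 0.0868 g 0.0 j [-0.19  0.38  1.39  0.    1.38 -1.16]
```

Converted, 0.03 m is 0.6, -0.026 m is -0.52, -0.085 rad / 2.0944 = -0.0406.

shift_gripper(offsets=[[[0.12, -0.52, 0.4, 0, 0, 0], [0.12, -0.52, 0.6, 0, 0, 0], [0.12, -0.52, 0.6, 0, 0, 0], [0.15, -0.52, 0.6, 0, 0, 0], [0, 0, 0.6, 0, 0, -0.0406], [0, 0, 0.2, 0, 0, 0], [0, 0, 0, 0, 0, 0], [0, 0, 0, 0, 0, 0]]], aperture=0.045)

```text
time: 3.35
eef_pos: [0.5119, -0.0712, 0.2015]
orientation: [0.254, 0.967, -0.0, 0.001]
contact_force: [0.5, 0.8, 0.6]
gripper_width: 0.0454
grip_force: 0.0
```

Run:
```python
from h import *
to([.5104,-.0704,.165],1.06)
```

```text
t 3.35 pos [ 0.5119 -0.0712  0.2015] yaw 1.0565 shift [ 0.0018 -0.0001  0.0365] rot [ 0.0004  0.0023 -0.0035] F [0.5 0.8 0.6] M [ 0.01 -0.02  0.  ] w 0.0454 g 0.0 j [-0.35  0.44  1.75  0.    0.95 -1.41]
```

Converted, 0.01 m is 0.2, 0.006 m is 0.12.

shift_gripper(offsets=[[[0.02, 0, 0.2, 0, 0, 0], [0, 0, 0.2, 0, 0, 0], [0, 0, 0.2, 0, 0, 0], [0, 0, 0.12, 0, 0, 0], [0, 0, 0, 0, 0, 0]]])

```text
time: 3.85
eef_pos: [0.509, -0.0707, 0.1634]
orientation: [0.255, 0.967, 0.0, -0.001]
contact_force: [-0.8, 0.1, 0.0]
gripper_width: 0.0448
grip_force: 0.0
```

shift_gripper(offsets=[[[0, 0, 0, 0, 0, 0], [0, 0, 0, 0, 0, 0], [0, 0, 0, 0, 0, 0], [0, 0, 0, 0, 0, 0], [0, 0, 0, 0, 0, 0], [0, 0, 0, 0, 0, 0]]], aperture=0.0, squeeze=25)

```text
time: 4.45
eef_pos: [0.5098, -0.0711, 0.1648]
orientation: [0.255, 0.967, -0.0, 0.0]
contact_force: [0.1, -0.6, 1.6]
gripper_width: 0.0127
grip_force: 25.0
```

Run:
```python
from h import *
to([.5104,-.0704,.165],1.06)
```

```text
t 4.45 pos [ 0.5098 -0.0711  0.1648] yaw 1.0561 shift [-0.0002  0.0009 -0.0002] rot [-0.0002  0.0005 -0.0039] F [ 0.1 -0.6  1.6] M [-0.09  0.03 -0.02] w 0.0127 g 25.0 j [-0.36  0.5   1.79 -0.    0.86 -1.41]
```

Converted, -0.08 rad / 2.0944 = -0.0382.

shift_gripper(offsets=[[[0, 0, 0, 0, 0, -0.0382], [0, 0, 0, 0, 0, -0.0382], [0, 0, 0, 0, 0, -0.0382], [0, 0, 0, 0, 0, -0.0382], [0, 0, 0, 0, 0, -0.0382], [0, 0, 0, 0, 0, -0.0382], [0, 0, 0, 0, 0, -0.0382], [0, 0, 0, 0, 0, -0.0286], [0, 0, 0, 0, 0, 0], [0, 0, 0, 0, 0, 0], [0, 0, 0, 0, 0, 0]]])

```text
time: 5.55
eef_pos: [0.5099, -0.0706, 0.1648]
orientation: [-0.052, 0.999, 0.0, 0.0]
contact_force: [0.3, 2.2, 2.9]
gripper_width: 0.013
grip_force: 25.0
```

Run:
```python
from h import *
to()
```

```text
t 5.55 pos [ 0.5099 -0.0706  0.1648] yaw 1.6748 shift [0. 0. 0.] rot [ 0.0005  0.0007 -0.    ] F [0.3 2.2 2.9] M [ 0.46 -0.08 -0.07] w 0.013 g 25.0 j [-0.36  0.5   1.79  0.    0.86 -2.03]
```

Turned 0.62 rad with the grip intact. Now I'll release, rise, and check the selector from the side camera.

Converted, -0.04 m is -0.8, -0.025 m is -0.5.

shift_gripper(offsets=[[[0, 0, 0, 0, 0, 0], [0, 0, 0, 0, 0, 0], [0, 0, -0.2, 0, 0, 0], [0, 0, -0.5, 0, 0, 0], [0, 0, -0.8, 0, 0, 0], [0, 0, -0.8, 0, 0, 0], [0, 0, -0.4, 0, 0, 0]]], aperture=0.045)

```text
time: 6.25
eef_pos: [0.511, -0.0716, 0.3037]
orientation: [-0.053, 0.999, -0.001, 0.003]
contact_force: [-0.1, -0.3, -0.5]
gripper_width: 0.0445
grip_force: 0.0
```

Run:
```python
from m import *
to([.60,.41,.29],1.95)
s=snap("side","side1");t=snap("top","top1")
z=lambda s,x0,y0,x1,y1:cv2.resize(s["color"][y0:y1,x0:x1],(400,400),interpolation=cv2.INTER_CUBIC)
cv2.imwrite("pics/c3.png",np.hstack([z(s,245,165,305,225),z(t,262,158,302,198)])[:,:,::-1])
```

```text
t 6.25 pos [ 0.511  -0.0716  0.3037] yaw 1.6759 shift [-0.139   0.4697  0.013 ] rot [-0.004   0.0051 -0.2741] F [-0.1 -0.3 -0.5] M [ 0.07 -0.   -0.02] w 0.0445 g 0.0 j [-0.36  0.31  1.63 -0.    1.2  -2.03]
```

View pics/c3.png

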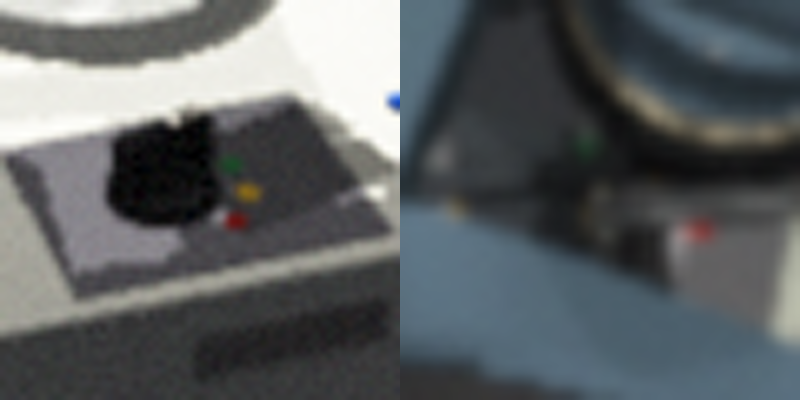

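The arm shadows the selector here, and the side crop only hints at the bar's position. I'll check it from the top once the arm is over the lid.

Converted, 0.041 m is 0.82, 0.039 m is 0.78.

shift_gripper(offsets=[[[-0.24, 0.78, 0, 0, 0, 0], [-0.24, 0.78, 0, 0, 0, 0], [-0.24, 0.78, 0, 0, 0, 0], [-0.24, 0.78, 0, 0, 0, 0], [-0.24, 0.78, 0, 0, 0, 0], [-0.24, 0.78, 0, 0, 0, 0], [-0.24, 0.78, 0, 0, 0, 0], [-0.22, 0.78, 0, 0, 0, 0], [-0.22, 0.78, 0, 0, 0, 0], [-0.22, 0.78, 0, 0, 0, 0], [-0.22, 0.78, 0.14, 0, 0, 0], [-0.22, 0.82, 0.12, 0, 0, 0]]], aperture=0.087)

```text
time: 7.55
eef_pos: [0.5982, 0.412, 0.2847]
orientation: [-0.052, 0.999, -0.001, -0.001]
contact_force: [0.5, -0.2, 0.9]
gripper_width: 0.0871
grip_force: 0.0
```

shift_gripper(offsets=[[[0, 0, 0, 0, 0, -0.0668], [0, 0, 0, 0, 0, -0.064], [0, 0, 0, 0, 0, 0], [0, 0, 0, 0, 0, 0]]])

```text
time: 7.95
eef_pos: [0.5982, 0.4106, 0.2853]
orientation: [-0.187, 0.982, -0.0, -0.001]
contact_force: [0.7, 0.5, 0.2]
gripper_width: 0.0867
grip_force: 0.0
```

Run:
```python
from m import *
to([.505,.391,.12],1.95)
s=snap("wrist","w3");t=snap("top","top2")
print(proj(s,np.array([.505,.391,.03]),True))
z=lambda s,x0,y0,x1,y1,w:cv2.resize(s["color"][y0:y1,x0:x1],(w,400),interpolation=cv2.INTER_CUBIC)
cv2.imwrite("pics/c4.png",np.hstack([z(s,0,0,512,384,400) if 0 else z(s,130,20,370,260,400),z(t,262,158,302,198,400)])[:,:,::-1])
```

```text
t 7.95 pos [0.5982 0.4106 0.2853] yaw 1.9469 shift [0.0935 0.016  0.1655] rot [-0.0003 -0.0022 -0.0031] F [0.7 0.5 0.2] M [ 0.02 -0.02  0.  ] w 0.0867 g 0.0 j [ 0.45  0.64  1.1  -0.    1.41 -1.5 ]
[269.20917826  94.04697978]
```

View pics/c4.png

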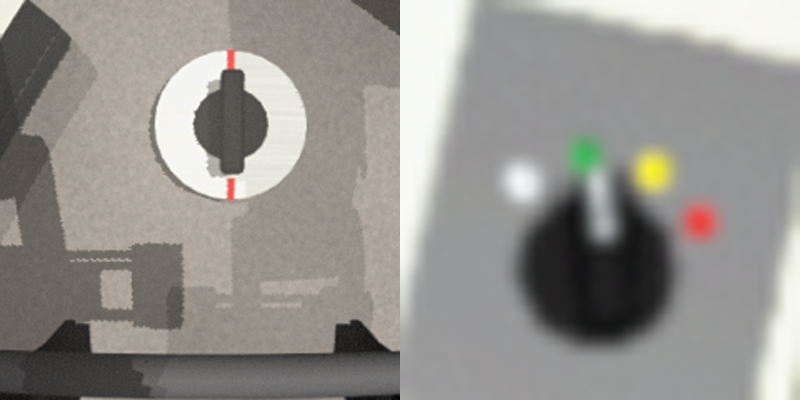

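The top crop shows the pointer on the green dot, so the selector is set. The wrist crop shows the whole lid with both red marks, at crop (231,58) and (231,190). I'll measure the lid from these marks and the bar.

Run:
```python
from m import *
w,w1,t=load("w3"),load("w1"),load("top0")
rm=lambda r,g,b:(r-g>45)&(r-b>45)
A=[a for a,k in cen(w,(220,35,320,150),rm,5)];B=[a for a,k in cen(t,(115,168,162,212),rm,5)];C=[a for a,k in cen(w1,(310,125,395,215),rm,5)]
print(A,B,C)
A.sort(key=lambda p:p[1]);B.sort(key=lambda p:-p[1]);C.sort(key=lambda p:p[1])
X=[]
for i in(0,1):
    rr=[ray(w,A[i],1),ray(t,B[i])]+([ray(w1,C[i],1)] if i==0 else [])
    x,e=tri(rr);X.append(x);print(x.round(4),np.round(e,4),plane(w,A[i],.022,1).round(4),plane(t,B[i],.022).round(4))
P=[np.mean([plane(w,A[i],.022,1),plane(t,B[i],.022)],axis=0) for i in(0,1)]
d=P[1]-P[0];print("c",(P[0]+P[1])/2,"yaw",np.arctan2(d[1],d[0]),np.linalg.norm(d)/2)
drk=lambda r,g,b:(r+g+b<210)
# disc outline (dark knob boss) + bar : height via two views of bar's visible extent
m=(w["color"][35:150,220:320].astype(int).sum(2)<210).astype(np.uint8)
for q in cv2.findContours(m,0,2)[0]:
    if cv2.contourArea(q)>100: print(cv2.minAreaRect(q),q[:,0].min(0)+[220,35],q[:,0].max(0)+[220,35])
```

```text
[array([268. ,  55.5]), array([268.03125, 133.     ])] [array([132.54545455, 174.72727273]), array([142.8, 205.3])] [array([332.86363636, 146.27272727]), array([372.11764706, 196.47058824])]
[0.455  0.3703 0.0222] [0.0005 0.0007 0.0002] [0.4553 0.37   0.022 ] [0.4544 0.3708 0.022 ]
[0.5538 0.4088 0.0277] [0. 0.] [0.554  0.4092 0.022 ] [0.555  0.4107 0.022 ]
c [0.50467932 0.39017101 0.022     ] yaw 0.3779623300063386 0.05359677916212554
```

Converted, 0.03 m is 0.6, 0.025 m is 0.5.

shift_gripper(offsets=[[[0.4, 0.08, 0.4, 0, 0, 0], [0.5, 0.08, 0.6, 0, 0, 0], [0.5, 0.08, 0.6, 0, 0, 0], [0.46, 0.08, 0.6, 0, 0, 0], [0, 0, 0.6, 0, 0, 0], [0, 0, 0.6, 0, 0, 0], [0, 0, 0.2, 0, 0, 0], [0, 0, 0, 0, 0, 0], [0, 0, 0, 0, 0, 0]]], aperture=0.06)

```text
time: 8.95
eef_pos: [0.5073, 0.3918, 0.1077]
orientation: [-0.188, 0.982, 0.0, 0.001]
contact_force: [0.5, -0.2, 0.1]
gripper_width: 0.06
grip_force: 0.0
```

Run:
```python
from m import *
to([.5045,.390,.054],.377+np.pi/2)
w,t,s=load("w3"),load("top0"),load("side0")
a,b=(269.2,62),(269.2,123)
for z in(.05,.056):
  p,q=plane(w,a,z,1),plane(w,b,z,1);print(z,p.round(4),q.round(4),np.linalg.norm(p-q),((p+q)/2).round(4))
# bar ends in top view from dark mask
c=t["color"][165:215,110:170].astype(int).sum(2);m=(c<150).astype(np.uint8)
pts=np.argwhere(m)[:,::-1]+[110,165];i=pts[:,1].argmin();j=pts[:,1].argmax();print(pts[i],pts[j])
for A,B in((a,pts[j]),(b,pts[i])): print(*[np.round(v,4) for v in tri([ray(w,A,1),ray(t,B)])])
```

```text
t 8.95 pos [0.5073 0.3918 0.1077] yaw 1.9492 shift [ 0.0034 -0.0006  0.0537] rot [0.0002 0.0021 0.0014] F [ 0.5 -0.2  0.1] M [0.01 0.04 0.  ] w 0.06 g 0.0 j [ 0.48  0.72  1.5  -0.    0.92 -1.47]
0.05 [0.4685 0.3757 0.05  ] [0.5406 0.4043 0.05  ] 0.07764984476231156 [0.5045 0.39   0.05  ]
0.056 [0.4696 0.3759 0.056 ] [0.5406 0.404  0.056 ] 0.07640593265562133 [0.5051 0.3899 0.056 ]
[132 178] [139 200]
[0.4682 0.3757 0.0489] [0. 0.]
[0.5405 0.4048 0.0422] [0.0003 0.0003]
```

Converted, 0.015 m is 0.3, 0.012 m is 0.24.

shift_gripper(offsets=[[[0.06, 0, 0.3, 0, 0, 0], [0, 0, 0.3, 0, 0, 0], [0, 0, 0.24, 0, 0, 0], [0, 0, 0.16, 0, 0, 0], [0, 0, 0.06, 0, 0, 0], [0, 0, 0, 0, 0, 0]]])

```text
time: 9.55
eef_pos: [0.5033, 0.3903, 0.053]
orientation: [-0.188, 0.982, -0.0, -0.0]
contact_force: [1.0, -0.7, 0.2]
gripper_width: 0.0602
grip_force: 0.0
```

shift_gripper(offsets=[[[0, 0, 0, 0, 0, 0], [0, 0, 0, 0, 0, 0], [0, 0, 0, 0, 0, 0], [0, 0, 0, 0, 0, 0], [0, 0, 0, 0, 0, 0], [0, 0, 0, 0, 0, 0]]], aperture=0.0, squeeze=50)

```text
time: 10.15
eef_pos: [0.5035, 0.3903, 0.0537]
orientation: [-0.189, 0.982, -0.0, 0.0]
contact_force: [1.2, -3.2, 3.2]
gripper_width: 0.0198
grip_force: 2.8
```

Run:
```python
from h import *
to([.5045,.390,.054],.377+np.pi/2)
```

```text
t 10.15 pos [0.5035 0.3903 0.0537] yaw 1.9501 shift [-0.0008 -0.0007 -0.0003] rot [-0.0001  0.0002  0.0023] F [ 1.2 -3.2  3.2] M [-0.69 -0.35 -0.09] w 0.0198 g 2.8 j [ 0.48  0.79  1.53 -0.    0.82 -1.47]
```

Converted, -0.04 m is -0.8, -0.03 m is -0.6.

shift_gripper(offsets=[[[0, 0, 0, 0, 0, 0], [0, 0, 0, 0, 0, 0], [0, 0, 0, 0, 0, 0], [0, 0, -0.2, 0, 0, 0], [0, 0, -0.4, 0, 0, 0], [0, 0, -0.6, 0, 0, 0], [0, 0, -0.8, 0, 0, 0], [0, 0, -0.8, 0, 0, 0], [0, 0, -0.8, 0, 0, 0], [0, 0, -0.6, 0, 0, 0], [0, 0, 0, 0, 0, 0]]])

```text
time: 11.25
eef_pos: [0.5056, 0.3919, 0.2692]
orientation: [-0.189, 0.982, 0.002, 0.005]
contact_force: [1.3, 1.4, -1.8]
gripper_width: 0.0174
grip_force: 50.0
```

Run:
```python
from h import *
to([.5765,.100,.265],-.22+np.pi/2)
```

```text
t 11.25 pos [0.5056 0.3919 0.2692] yaw 1.9502 shift [ 0.0423 -0.2974  0.0033] rot [0.0048 0.0101 0.5994] F [ 1.3  1.4 -1.8] M [ 0.11 -0.04  0.04] w 0.0174 g 50.0 j [ 0.48  0.52  1.37  0.    1.24 -1.47]
```

Converted, -0.038 m is -0.76, -0.037 m is -0.74.

shift_gripper(offsets=[[[0.1, -0.74, 0, 0, 0, 0], [0.1, -0.74, 0, 0, 0, 0], [0.1, -0.74, 0, 0, 0, 0], [0.1, -0.74, 0, 0, 0, 0], [0.1, -0.74, 0, 0, 0, 0], [0.1, -0.74, 0, 0, 0, 0], [0.12, -0.76, 0, 0, 0, 0], [0.12, -0.76, 0, 0, 0, 0]]])

```text
time: 12.05
eef_pos: [0.5735, 0.0967, 0.2615]
orientation: [-0.188, 0.982, 0.001, -0.002]
contact_force: [0.1, 0.3, -3.1]
gripper_width: 0.0177
grip_force: 50.0
```

shift_gripper(offsets=[[[0, 0, 0, 0, 0, 0.0573], [0, 0, 0, 0, 0, 0.0573], [0, 0, 0, 0, 0, 0.0573], [0, 0, 0, 0, 0, 0.0573], [0, 0, 0, 0, 0, 0.0573], [0, 0, 0, 0, 0, 0], [0, 0, 0, 0, 0, 0], [0, 0, 0, 0, 0, 0]]])

```text
time: 12.85
eef_pos: [0.5743, 0.0981, 0.2628]
orientation: [0.109, 0.994, -0.0, -0.001]
contact_force: [-0.3, 0.1, -2.7]
gripper_width: 0.0176
grip_force: 50.0
```

Run:
```python
from m import *
to([.5765,.100,.24],-.22+np.pi/2)
s=snap("side","side2");snap("top","top2b");snap("wrist","w4")
rm=lambda r,g,b:(r-g>45)&(r-b>45)
print(cen(s,(215,80,330,190),rm,3))
cv2.imwrite("pics/c5.png",cv2.resize(s["color"][70:220,190:340],(600,600),interpolation=cv2.INTER_CUBIC)[:,:,::-1])
```

```text
t 12.85 pos [0.5743 0.0981 0.2628] yaw 1.3517 shift [-0.0018  0.0024  0.0228] rot [-0.0002 -0.0014  0.0009] F [-0.3  0.1 -2.7] M [0.05 0.   0.  ] w 0.0176 g 50.0 j [-0.02  0.45  1.52  0.    1.17 -1.37]
[(array([241.84848485, 107.78787879]), 33), (array([240.375, 132.625]), 8), (array([236.28571429, 150.57142857]), 7), (array([241.33333333, 157.66666667]), 3)]
```

View pics/c5.png

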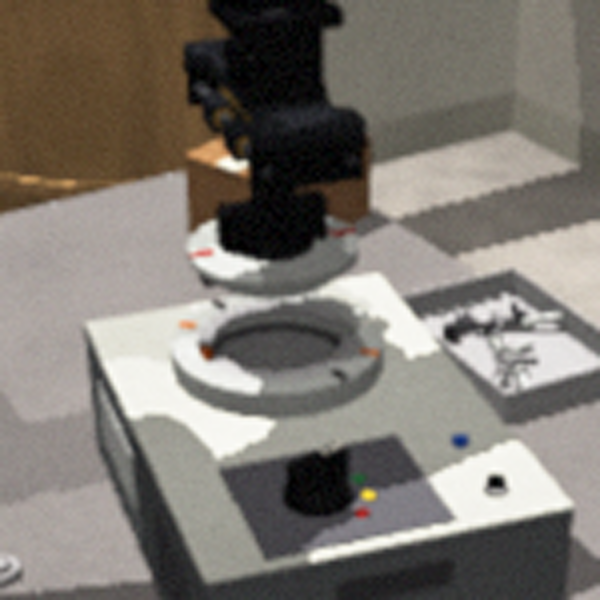

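The side view shows the lid hanging level above the collar, with red marks at about (240.5,132.8) and (275.8,128). I'll check its centre and yaw in the hand against the TCP.

Run:
```python
from m import *
s=load("side2")
rm=lambda r,g,b:(r-g>25)&(r-b>25)&(r>60)
print(cen(s,(265,115,290,140),rm,3))
A=(240.4,132.6);B=[c for c,k in cen(s,(265,118,285,135),rm,3)]
B=B[0] if B else (275.8,128)
p,q=plane(s,A,.231),plane(s,B,.231);d=q-p;print(p.round(4),q.round(4),((p+q)/2).round(4),np.arctan2(d[1],d[0]),np.linalg.norm(d)/2)
# same camera: ambers of collar, for a relative check
for a in cen(s,(225,140,292,170),lambda r,g,b:(r-b>60)&(r-g>25),2): print(a, plane(s,a[0],.152).round(4))
for k in range(3): to([.5765,.100,.2],-.22+np.pi/2)
```

```text
[(array([273.75, 119.5 ]), 4), (array([275.42857143, 127.42857143]), 7)]
[0.5253 0.1135 0.231 ] [0.6532 0.1395 0.231 ] [0.5892 0.1265 0.231 ] 0.20110671563684357 0.06526345555005332
(array([236.28571429, 150.57142857]), 7) [0.5293 0.1565 0.152 ]
(array([241.16666667, 157.66666667]), 6) [0.5215 0.1094 0.152 ]
(array([282.6, 157.6]), 5) [0.6254 0.0448 0.152 ]
t 13.0 pos [0.5747 0.098  0.2634] yaw 1.3508 shift [-0.0014  0.0023  0.0634] rot [-0.     -0.0003  0.    ] F [-0.5 -0.2 -3.2] M [ 0.04  0.03 -0.03] w 0.0175 g 50.0 j [-0.02  0.45  1.52  0.    1.17 -1.37]
t 13.0 pos [0.5747 0.098  0.2634] yaw 1.3508 shift [-0.0014  0.0023  0.0634] rot [-0.     -0.0003  0.    ] F [-0.5 -0.2 -3.2] M [ 0.04  0.03 -0.03] w 0.0175 g 50.0 j [-0.02  0.45  1.52  0.    1.17 -1.37]
t 13.0 pos [0.5747 0.098  0.2634] yaw 1.3508 shift [-0.0014  0.0023  0.0634] rot [-0.     -0.0003  0.    ] F [-0.5 -0.2 -3.2] M [ 0.04  0.03 -0.03] w 0.0175 g 50.0 j [-0.02  0.45  1.52  0.    1.17 -1.37]
```

Run:
```python
from m import *
s=load("side2")
for A in((240.4,132.6),(241,133)):
  p,q=plane(s,A,.231),plane(s,(275.43,127.43),.231);d=q-p;print(p.round(4),q.round(4),((p+q)/2).round(4),np.arctan2(d[1],d[0]),np.linalg.norm(d)/2)
```

```text
[0.5253 0.1135 0.231 ] [0.6279 0.089  0.231 ] [0.5766 0.1012 0.231 ] -0.23376059953238326 0.05276550538624266
[0.5255 0.1102 0.231 ] [0.6279 0.089  0.231 ] [0.5767 0.0996 0.231 ] -0.20421481897166302 0.052294901666686384
```

The lid is within about 1 mm of the collar centre, with its yaw on the white marks. I'll descend, slowly at the end.

Converted, 0.015 m is 0.3, 0.0017 m is 0.034.

shift_gripper(offsets=[[[-0.012, 0.034, 0.3, 0, 0, 0], [0, 0, 0.3, 0, 0, 0], [0, 0, 0.24, 0, 0, 0], [0, 0, 0.12, 0, 0, 0], [0, 0, 0.08, 0, 0, 0], [0, 0, 0.08, 0, 0, 0], [0, 0, 0.08, 0, 0, 0], [0, 0, 0, 0, 0, 0], [0, 0, 0, 0, 0, 0]]])

```text
time: 13.9
eef_pos: [0.5759, 0.0995, 0.2037]
orientation: [0.11, 0.994, 0.0, 0.0]
contact_force: [-0.5, 0.5, -2.3]
gripper_width: 0.0177
grip_force: 50.0
```

Run:
```python
from h import *
to([.5765,.100,.1917],-.22+np.pi/2)
```

```text
t 13.9 pos [0.5759 0.0995 0.2037] yaw 1.3501 shift [-0.0005  0.0006  0.012 ] rot [ 0.0001  0.0004 -0.0007] F [-0.5  0.5 -2.3] M [-0.   -0.    0.02] w 0.0177 g 50.0 j [-0.02  0.52  1.58 -0.    1.04 -1.37]
```

Converted, 0.003 m is 0.06, 0.002 m is 0.04.

shift_gripper(offsets=[[[0, 0, 0.06, 0, 0, 0], [0, 0, 0.06, 0, 0, 0], [0, 0, 0.04, 0, 0, 0], [0, 0, 0.04, 0, 0, 0], [0, 0, 0.02, 0, 0, 0], [0, 0, 0, 0, 0, 0], [0, 0, 0, 0, 0, 0]]])

```text
time: 14.6
eef_pos: [0.5758, 0.0995, 0.1926]
orientation: [0.11, 0.994, 0.0, 0.0]
contact_force: [0.2, 0.3, -2.5]
gripper_width: 0.0178
grip_force: 50.0
```

Run:
```python
from h import *
to([.5765,.100,.1917],-.22+np.pi/2)
```

```text
t 14.6 pos [0.5758 0.0995 0.1926] yaw 1.35 shift [-0.0006  0.0006  0.0009] rot [ 0.      0.0001 -0.0008] F [ 0.2  0.3 -2.5] M [ 0.03  0.02 -0.01] w 0.0178 g 50.0 j [-0.02  0.54  1.59  0.    1.02 -1.37]
```

The rows are not in the units I measure in: shifts go in shares of 50 mm and turns go in shares of 120 degrees. I convert before sending: 0.0005 m is 0.01.

shift_gripper(offsets=[[[0, 0, 0.01, 0, 0, 0], [0, 0, 0.01, 0, 0, 0], [0, 0, 0, 0, 0, 0], [0, 0, 0, 0, 0, 0]]])

```text
time: 15.0
eef_pos: [0.5758, 0.0995, 0.1916]
orientation: [0.11, 0.994, 0.0, 0.0]
contact_force: [0.7, -0.3, -2.5]
gripper_width: 0.0176
grip_force: 50.0
```

shift_gripper(offsets=[[[0, 0, 0.01, 0, 0, 0], [0, 0, 0, 0, 0, 0], [0, 0, 0, 0, 0, 0]]])

```text
time: 15.3
eef_pos: [0.5758, 0.0995, 0.1916]
orientation: [0.11, 0.994, -0.0, 0.0]
contact_force: [-2.3, -0.3, 2.7]
gripper_width: 0.0174
grip_force: 50.0
```

Run:
```python
from h import *
to([.5765,.100,.1917],-.22+np.pi/2)
```

```text
t 15.3 pos [0.5758 0.0995 0.1916] yaw 1.3501 shift [-0.0005  0.0006 -0.0001] rot [ 0.0001  0.0005 -0.0007] F [-2.3 -0.3  2.7] M [-0.03  0.3  -0.03] w 0.0174 g 50.0 j [-0.02  0.54  1.59 -0.    1.01 -1.37]
```

Seated: the vertical force changed by about 5 N at the expected height. Now I'll twist clockwise in small rows.

Converted, 0.05 rad / 2.0944 = 0.0239.

shift_gripper(offsets=[[[0, 0, 0, 0, 0, 0.0239], [0, 0, 0, 0, 0, 0.0239], [0, 0, 0, 0, 0, 0.0239], [0, 0, 0, 0, 0, 0.0239], [0, 0, 0, 0, 0, 0.0239], [0, 0, 0, 0, 0, 0.0239], [0, 0, 0, 0, 0, 0], [0, 0, 0, 0, 0, 0]]], squeeze=60)

```text
time: 16.1
eef_pos: [0.5761, 0.0991, 0.1916]
orientation: [0.257, 0.966, -0.0, 0.001]
contact_force: [-0.5, -1.3, 4.2]
gripper_width: 0.0179
grip_force: 60.0
```

Run:
```python
from h import *
to([.5765,.100,.1917],-.22+np.pi/2-.6458)
```

```text
t 16.1 pos [0.5761 0.0991 0.1916] yaw 1.051 shift [ 0.0001  0.0009 -0.0001] rot [2.00e-04 1.30e-03 3.46e-01] F [-0.5 -1.3  4.2] M [-0.32  0.27  0.06] w 0.0179 g 60.0 j [-0.02  0.54  1.59 -0.    1.01 -1.07]
```

shift_gripper(offsets=[[[0, 0, 0, 0, 0, 0.0239], [0, 0, 0, 0, 0, 0.0239], [0, 0, 0, 0, 0, 0.0239], [0, 0, 0, 0, 0, 0.0239], [0, 0, 0, 0, 0, 0.0239], [0, 0, 0, 0, 0, 0.0239], [0, 0, 0, 0, 0, 0.0095], [0, 0, 0, 0, 0, 0], [0, 0, 0, 0, 0, 0], [0, 0, 0, 0, 0, 0]]])

```text
time: 17.1
eef_pos: [0.5761, 0.0991, 0.1916]
orientation: [0.407, 0.913, -0.0, 0.001]
contact_force: [-0.9, -2.1, 6.2]
gripper_width: 0.0174
grip_force: 60.1
```

Run:
```python
from m import *
to([.5765,.100,.1917],-.22+np.pi/2-.6458)
s=snap("side","side3");t=snap("top","top3");snap("wrist","w5")
cv2.imwrite("pics/c6.png",np.hstack([cv2.resize(s["color"][115:190,215:305],(480,400),interpolation=cv2.INTER_CUBIC),cv2.resize(t["color"][120:200,185:265],(320,400),interpolation=cv2.INTER_CUBIC)])[:,:,::-1])
```

```text
t 17.1 pos [0.5761 0.0991 0.1916] yaw 0.7322 shift [ 0.0004  0.0009 -0.0001] rot [0.0001 0.0014 0.0272] F [-0.9 -2.1  6.2] M [-0.33  0.25  0.34] w 0.0174 g 60.1 j [-0.02  0.54  1.59 -0.    1.01 -0.75]
```

View pics/c6.png

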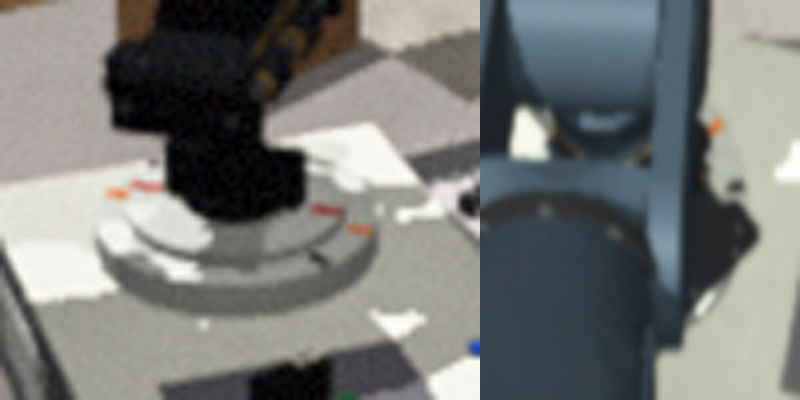

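The side view shows both red marks, at about (242.8,150.1) and (276.3,154.4), nearly in line with the ambers at (236.9,151.4) and (282.5,158.1). I'll measure the remaining angle.

Run:
```python
from m import *
s=load("side3")
R=lambda r,g,b:(r-g>35)&(r-b>25)&(abs(g-b)<30)
A=lambda r,g,b:(r-b>50)&(g-b>15)
def ang(f,z,*w):
    o=[]
    for q in w:
        c=cen(s,q,f,3);c=max(c,key=lambda k:k[1]);o.append(plane(s,c[0],z));print(c[0].round(1),c[1],o[-1].round(4))
    d=o[1]-o[0];print("ang",np.arctan2(d[1],d[0]),((o[0]+o[1])/2).round(4),np.linalg.norm(d)/2)
ang(R,.16,(238,146,248,154),(271,150,281,158))
ang(A,.152,(232,147,240,155),(279,154,287,162))
print([ (c[0].round(1),c[1]) for c in cen(s,(215,115,305,190),R,3)])
```

```text
[242.5 149.5] 10 [0.542 0.139 0.16 ]
[275.6 153.7] 7 [0.6127 0.0636 0.16  ]
ang -0.8177690929939745 [0.5774 0.1013 0.16  ] 0.05171482739286082
[236.5 150.5] 8 [0.5301 0.1565 0.152 ]
[282.  157.5] 8 [0.6243 0.0462 0.152 ]
ang -0.8640618023782963 [0.5772 0.1014 0.152 ] 0.0725056333049102
[(array([242.5, 149.5]), 10), (array([275.6, 153.7]), 7), (array([281.6, 157.4]), 5)]
```

Converted, 0.015 rad / 2.0944 = 0.0072.

shift_gripper(offsets=[[[0, 0, 0, 0, 0, 0.0072], [0, 0, 0, 0, 0, 0.0072], [0, 0, 0, 0, 0, 0], [0, 0, 0, 0, 0, 0], [0, 0, 0, 0, 0, 0], [0, 0, 0, 0, 0, 0]]])

```text
time: 17.85
eef_pos: [0.5761, 0.0992, 0.1916]
orientation: [0.421, 0.907, -0.0, 0.001]
contact_force: [-1.0, -2.2, 5.7]
gripper_width: 0.0175
grip_force: 60.1
```

Run:
```python
from m import *
to()
for i in range(2):
  s=snap("side",f"s4{i}")
  R=lambda r,g,b:(r-g>35)&(r-b>25)&(abs(g-b)<30)
  A=lambda r,g,b:(r-b>50)&(g-b>15)
  for f,z,w in((R,.16,((238,145,249,154),(270,150,280,159))),(A,.152,((232,147,240,155),(279,154,287,162)))):
    o=[plane(s,max(cen(s,q,f,2),key=lambda k:k[1])[0],z) for q in w];d=o[1]-o[0];print(np.arctan2(d[1],d[0]))
t=snap("top","top4");w=snap("wrist","w6")
t0=load("top0")
# bystanders unchanged? colour masks in first and last top picture
for n,f,win in(("bin",red,(345,155,410,235)),("bottle",yel,(350,120,390,155))):
  print(n,[[np.round(k[0],1).tolist() for k in [max(cen(q,win,f),key=lambda k:k[1])]] for q in(t0,t)])
```

```text
t 17.85 pos [0.5761 0.0992 0.1916] yaw 0.7024 shift [0. 0. 0.] rot [ 0.0001  0.0013 -0.    ] F [-1.  -2.2  5.7] M [-0.36  0.28  0.45] w 0.0175 g 60.1 j [-0.02  0.54  1.59 -0.    1.01 -0.72]
-0.8603082066169695
-0.8640618023782963
-0.8603082066169695
-0.8640618023782963
bin [[[374.2, 194.1]], [[373.6, 194.0]]]
bottle [[[369.3, 139.2]], [[369.2, 139.2]]]
```

The red marks are on the amber marks within 0.004 rad, still gripped, and the red bin and oil bottle haven't moved. I'm handing it in.

```bash
python3 -c "
from plant import ctrl, vision, ticket
print(ticket.job_done())"
```

```text
the job is handed in; nothing more can be done
None
```

The job is handed in at about 18 s: selector on green, lid twisted to the amber mark (within 0.004 rad in the last side view) and still gripped there, never near the click; the red bin and oil bottle measured unmoved, the spanner's final position was not re-measured, and no verdict came back.

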